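# Load the comb rack in reverse order for the return measuring run

## Task

Four microwave devices stand on the soak station's row of thermal blocks in the order in which they were measured, the first next to the grey terminal box. For the return run move them to the empty black comb rack in reverse order: the one farthest from the terminal box goes into the bay next to the rack's handle, and so on, until the one next to the terminal box fills the bay farthest from the handle. Stand each upright in the middle of its own bay, square to the dividers, and set it down without letting it drop.

Things in the scene. Friction and masses are not known exactly. Their poses are not given: they have to be found in the camera images.
- filter_center (a point): Cavity filter: bright metal block 36 (x) x 56 (y) x 48 mm high; on top two rows of tuning screws and two brass jacks (11 mm). Point: centre of the body half-way up, connectors not counted; z up. Starts within 4 mm of its block's middle, 0.12 rad of its yaw. 0.2-0.33 kg. Only the two faces across its y have finger room: grip these.
- amplifier_center (a point): Amplifier: grey painted block 40 (x) x 50 (y) x 50 mm high, fins on both broad sides; on top two brass jacks (11 mm) and two white pins. Point: centre of the body half-way up, connectors not counted; z up. Starts within 4 mm of its block's middle, 0.12 rad of its yaw. 0.17-0.28 kg. Only the two faces across its y have finger room: grip these.
- load_center (a point): Dummy load: dark round finned drum on end, 42 mm diameter x 56 mm high; on top one round steel connector (18 mm wide, 12 mm high). Point: centre of the body half-way up, connectors not counted; z up. Starts within 4 mm of its block's middle, 0.12 rad of its yaw. 0.19-0.3 kg. Finger room only across the station's and the rack's y.
- attenuator_center (a point): Step attenuator: slim bright metal box 24 (x) x 46 (y) x 58 mm high; four tiny toggle switches (10 mm) on top, a jack (7 mm) on each broad side. Point: centre of the body half-way up, connectors not counted; z up. Starts within 4 mm of its block's middle, 0.12 rad of its yaw. 0.12-0.2 kg. Only the two faces across its y have finger room: grip these.
- block_p: One of the soak station's four equal, fixed copper thermal blocks, 56 (x) x 72 (y) x 24 mm high: the one under the filter at the start, so it marks that device's first place in the row. Origin: centre of its underside, 10 mm above the bench; axes as the station's; flat top 34 mm above the bench.
- block_q: One of the soak station's four equal, fixed copper thermal blocks, 56 (x) x 72 (y) x 24 mm high: the one under the amplifier at the start, so it marks that device's first place in the row. Origin: centre of its underside, 10 mm above the bench; axes as the station's; flat top 34 mm above the bench.
- block_r: One of the soak station's four equal, fixed copper thermal blocks, 56 (x) x 72 (y) x 24 mm high: the one under the load at the start, so it marks that device's first place in the row. Origin: centre of its underside, 10 mm above the bench; axes as the station's; flat top 34 mm above the bench.
- block_s: One of the soak station's four equal, fixed copper thermal blocks, 56 (x) x 72 (y) x 24 mm high: the one under the attenuator at the start, so it marks that device's first place in the row. Origin: centre of its underside, 10 mm above the bench; axes as the station's; flat top 34 mm above the bench.
- station: Soak station, fixed: dark steel base plate 272 (x) x 100 (y) x 10 mm, four thermal blocks in a row along x at x = -96, -32, 32, 96 mm (which block is where varies); at its +x end a grey terminal box 44 x 90 mm, centred at x = 158 mm, 64 mm high over its posts. Origin: centre of the base plate's underside, z up.
- rack: Comb rack, fixed, empty: black base 272 (x) x 100 (y) x 8 mm; five grey dividers, 4 mm thick, 76 mm long in y, tops 34 mm above the bench, at x = -128, -64, 0, 64, 128 mm. Bays: middles at x = -96, -32, 32, 96 mm, y = 0, 60 mm wide, open at both y ends, floor 8 mm above the bench. Steel handle at the +x end, 27 mm high. Origin: centre of the underside.
There are look-alikes about, which are no part of the job. Leave any brown or green look-alike of the part that bears load_center alone.

How it is judged:
By the outcome, as a careful person would: the job done as asked, in the order asked, and still so for the second after the job is handed in, with the robot touching nothing.
It also fails if it takes over 96 s, if anything falls off the work surface, if the arm or the gripper's body presses on something with over 40 N, if the wrist force passes 120 N, or if a joint passes its speed limit or range.

## Robot

A 7-joint arm with a two-finger parallel gripper is mounted at the origin on the work surface. World frame = base frame: x ahead of the robot, y to its left, z up, the work surface at z = 0. Lengths are in m, angles in rad, forces in N, time in s.
With the tool pointing down it reaches from about 0.4 to 0.85 m from the base axis. Payload 4.5 kg.
Tool frame: the origin (TCP) lies midway between the tips of the shut fingers; the grasp point (between the pads) lies 19 mm behind it; z points along the fingers, y is the line along which they close (so a half turn about z gives the same grasp; the last joint's range is limited). The gripper opens to 88 mm and grips with 3 to 60 N. Pads are 18 mm wide; open, the fingers measure 123 mm over their backs; the gripper's body (75 mm by 187 mm) begins 45 mm behind the grasp point.
Start: joints at [1.335, 0.689, -0.195, 1.565, 0.157, 0.902, -0.215], TCP at [0.167, -0.602, 0.239] pointing down, gripper open.
Joint ranges: [-3.01, 3.01], [-0.46, 2.08], [-1.47, 1.51], [0.13, 2.56], [-1, 4.14], [0.04, 2.09], [-2.66, 2.66]. Speed limits (rad/s): [2.57, 2.57, 3.14, 3.14, 3.14, 3.14, 3.14].

## Interface

Orientations are given as a unit quaternion [w, x, y, z].
In Python, from station import env gives the robot as it stands.
- The arm moves only by the tool move_arm, never from a script. Its argument "targets" is a list of rows, each a list of 3 entries, a list of its own where there are three numbers: the shift along the tool's x, y, z in mm, then the turn, a rotation vector about the tool's x, y, z in units of 5 degrees (1.0 is 5 degrees), then the opening, from -1 (shut) to 1 (fully open). A call has 1 to 8 rows; each row shifts and turns the commanded pose from where the row before left it, along the tool's axes as they then stand; what a row does not reach is not made up. A row lasts 1/10 s, in which the tool goes at most 50 mm and 8.59 degrees, less where a joint would pass 70% of its speed; a pose out of reach is approached as far as the arm can. A call with a gripper value outside its range is refused whole. The fingers move at their own pace and stop on an object; "force" is the grip in N (left out, the last holds). Time passes only in rows, so rows that do not move let the fingers close. It gives the time, the measured TCP pose, the force, the opening and the grip force at its end, in the units of the state.
- env.get_state(): the state, without advancing time (a new reading comes with each control period).
- env.get_image(name): name is "scene" or "side" or "wrist"; returns a dict with "pixels" (384x512x3 uint8, red, green, blue), "camera_matrix" (3x3 intrinsics, pixels), "pose" (4x4, takes a point from camera to world coordinates). Camera axes: x right, y down, z forward; pixel columns grow to the right and rows downward; lengths in m; the calibration is good to about 2 mm. A picture is of the moment at which its call begins. There is no depth.
- env.job_done(): hands the job in; it is judged then, once.
The state is a dict: "time": time; "joints": joint angles; "joint_vel": joint speeds; "effort": joint torques, N m; "tcp_pos": TCP position; "ee_rot": TCP orientation; "contact_force": force on the tool from outside, world axes, zero at the start; "moment": the same for the moment, N m; "finger_gap": finger opening in m; "grip_force": force on a finger pad.
Only numpy, scipy, OpenCV 4.12 (cv2) and the standard library are available. Lean on these libraries where they do the work, as an engineer would, in place of code of your own. Each camera call takes 0.05 s, during which the arm holds its last target. There are 200 camera calls.

## Working session

There is one attempt and no reset: what is moved stays moved. The work goes in short steps, Python scripts to look and compute and a tool call to move; the robot and the scene stay as the last step left them, time stands still between calls to the robot, and variables do not carry over. Pictures are saved under pics/ and viewed, at most 14 in all, crops included, and the job is handed in when it is done.

Besides the shell and the picture viewer there is one more tool, called after ">>>" as name(argument=value, ...), one argument or row to a line, values as JSON. move_arm: Moves the arm, as the interface text tells. Its arguments: {"type":"object","properties":{"targets":{"type":"array","items":{"type":"array"}},"force":{"type":"number"}},"required":["targets"]}

```bash
mkdir -p pics; ls
python3 - <<'E'
from station import env
import cv2,numpy as np
s=env.get_state();print({k:np.round(v,3) for k,v in s.items()})
for n in ("scene","side","wrist"):
    d=env.get_image(n);cv2.imwrite(f"pics/{n}0.png",d["pixels"][:,:,::-1]);print(n,np.round(d["camera_matrix"],1).tolist(),np.round(d["pose"],3).tolist())
    np.savez(f"pics/{n}0.npz",**d)
E
```

```text
pics
{'time': np.float64(0.0), 'joints': array([ 1.335,  0.69 , -0.195,  1.566,  0.157,  0.902, -0.215]), 'joint_vel': array([ 0.001,  0.001, -0.002, -0.001, -0.001,  0.001,  0.001]), 'effort': array([ 1.0000e-03, -5.2757e+01, -1.2670e+00, -1.5343e+01, -5.3000e-02,
        6.0000e-03,  0.0000e+00]), 'tcp_pos': array([ 0.166, -0.602,  0.238]), 'ee_rot': array([-0.001,  0.991,  0.135, -0.   ]), 'contact_force': array([-0.274, -0.88 ,  0.111]), 'moment': array([-0.015,  0.024, -0.02 ]), 'grip_force': np.float64(0.0), 'finger_gap': np.float64(0.088)}
scene [[432.0, 0.0, 257.5], [0.0, 432.0, 186.4], [0.0, 0.0, 1.0]] [[-0.429, 0.672, -0.604, 1.06], [0.903, 0.32, -0.286, 0.264], [0.001, -0.668, -0.744, 0.708], [0.0, 0.0, 0.0, 1.0]]
side [[380.9, 0.0, 262.7], [0.0, 380.9, 190.1], [0.0, 0.0, 1.0]] [[-0.718, -0.464, 0.519, 0.14], [-0.696, 0.478, -0.536, 0.432], [0.001, -0.746, -0.666, 0.579], [0.0, 0.0, 0.0, 1.0]]
wrist [[335.6, 0.0, 257.1], [0.0, 335.6, 186.6], [0.0, 0.0, 1.0]] [[0.266, -0.929, -0.255, 0.232], [-0.964, -0.258, -0.068, -0.584], [-0.002, 0.264, -0.964, 0.384], [0.0, 0.0, 0.0, 1.0]]
```

View pics/scene0.png

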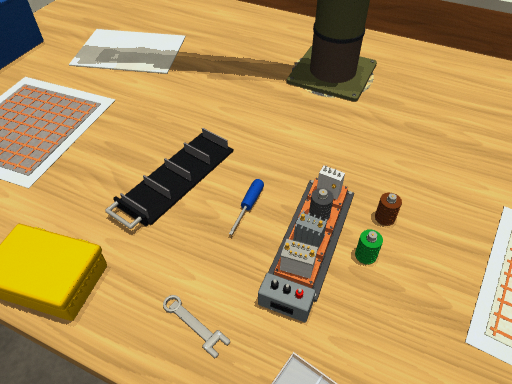

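View pics/side0.png

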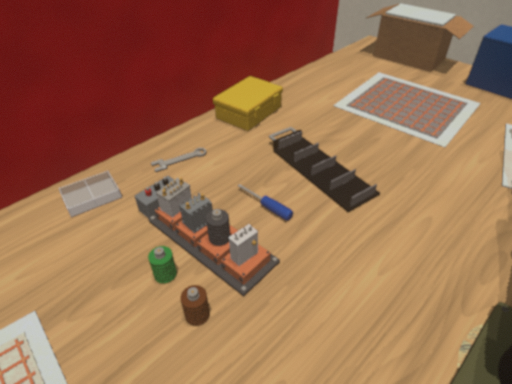

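Scene: station runs from (325,180) to the terminal box at (288,292). Order from the box: filter (298,250), amplifier (311,228), load (322,198), attenuator (331,178). The rack is at (175,175) with its handle at (124,214). The load could be confused with the brown (388,208) and green (369,245) drums; the dark one on the copper block is the right one. Next, close crops.

Run:
```python
import cv2,numpy as np
a=cv2.imread("pics/scene0.png")
s=cv2.resize(a[155:325,250:410],None,fx=3.5,fy=3.5,interpolation=cv2.INTER_CUBIC)
r=cv2.resize(a[120:240,95:245],None,fx=4,fy=4,interpolation=cv2.INTER_CUBIC)
def grid(im,x0,y0,f):
    for x in range(0,int(im.shape[1]/f),20): cv2.putText(im,str(x0+x),(int(x*f),10),0,.35,(255,0,255),1); cv2.line(im,(int(x*f),12),(int(x*f),im.shape[0]),(255,0,255),1) 
    for y in range(0,int(im.shape[0]/f),20): cv2.putText(im,str(y0+y),(0,int(y*f)),0,.35,(255,0,255),1); cv2.line(im,(0,int(y*f)),(im.shape[1],int(y*f)),(255,0,255),1)
grid(s,250,155,3.5);grid(r,95,120,4)
cv2.imwrite("pics/cs.png",s);cv2.imwrite("pics/cr.png",r)
```

```text
(no output)
```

View pics/cs.png

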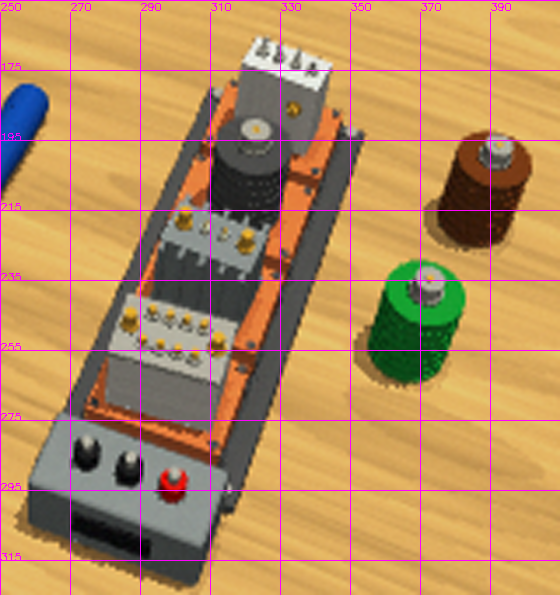

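View pics/cr.png

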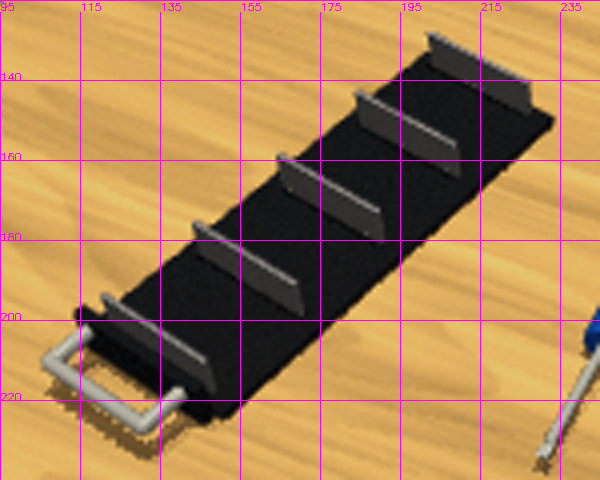

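```bash
cat > h.py <<'E'
import numpy as np,cv2
from scipy.optimize import least_squares
def proj(d,P):
    P=np.atleast_2d(P);T=np.linalg.inv(d["pose"]);c=P@T[:3,:3].T+T[:3,3];u=c@d["camera_matrix"].T;return u[:,:2]/u[:,2:]
def ray(d,uv,z):
    uv=np.atleast_2d(uv);v=np.c_[uv,np.ones(len(uv))]@np.linalg.inv(d["camera_matrix"]).T@d["pose"][:3,:3].T
    o=d["pose"][:3,3];return o+v*((z-o[2])/v[:,2])[:,None]
def place(q,L):
    L=np.atleast_2d(L);c,s=np.cos(q[2]),np.sin(q[2])
    return np.c_[q[0]+c*L[:,0]-s*L[:,1],q[1]+s*L[:,0]+c*L[:,1],L[:,2]]
def fit(obs,q0): # obs: list of (d,uv,L)
    f=lambda q:np.concatenate([(proj(d,place(q,L))-uv).ravel() for d,uv,L in obs])
    r=least_squares(f,q0,loss="soft_l1");return r.x,r.fun.reshape(-1,2)
E
python3 - <<'E'
from h import *
d=np.load("pics/scene0.npz")
uvS=np.array([[364,132],[208,88],[238,508],[341,113]])/3.5+[250,155]
LS=np.array([[-136,50,10],[-136,-50,10],[136,50,10],[-124,36,34]])/1e3
uvR=np.array([[430,34],[530,83],[357,92],[458,145],[278,156],[382,212],[194,224],[298,284],[103,294],[208,360],[554,121]])/4+[95,120]
LR=np.array([[x,y,34] for x in(-128,-64,0,64,128) for y in(-38,38)]+[[-136,50,8]])/1e3
for uv,L,m in((uvS,LS,(300,230)),(uvR,LR,(175,175))):
    q,r=fit([(d,uv,L)],[*ray(d,m,0)[0,:2],0.5 if m[0]>200 else -.8]);print(q.round(4),r.round(1).tolist())
E
```

```text
[0.5603 0.1489 0.0631] [[-0.1, -0.3], [-0.2, -0.5], [-0.2, 0.8], [0.5, -0.3]]
[ 0.5349 -0.1792 -0.1869] [[0.0, -0.3], [-0.1, 0.1], [-0.0, -0.1], [-0.0, 0.2], [0.1, -0.4], [-0.3, 0.2], [0.0, -0.5], [-0.1, 0.3], [0.1, 0.3], [-0.1, 0.8], [0.6, -1.0]]
```

>>> move_arm(
  targets=[
    [[0, 0, 0], [0, 0, 1.2], 1],
    [[0, 0, 0], [0, 0, 1.2], 1],
    [[31, -31, -2], [0, 0, 0], 1],
    [[31, -31, -2], [0, 0, 0], 1],
    [[31, -31, -2], [0, 0, 0], 1],
    [[31, -31, -2], [0, 0, 0], 1],
    [[31, -31, -2], [0, 0, 0], 1],
    [[31, -31, -2], [0, 0, 0], 1],
  ],
)

```text
time: 0.95
tcp_pos: [0.3419, -0.404, 0.2507]
ee_rot: [-0.0, 1.0, 0.03, -0.0]
contact_force: [1.0, -0.4, 0.3]
finger_gap: 0.0883
grip_force: 0.0
```

>>> move_arm(
  targets=[
    [[31, -31, -2], [0, 0, 0], 1],
    [[31, -31, -2], [0, 0, 0], 1],
    [[31, -31, -2], [0, 0, 0], 1],
    [[13, -42, -5], [0, 0, 0], 1],
    [[13, -42, -5], [0, 0, 0], 1],
    [[13, -42, -5], [0, 0, 0], 1],
    [[13, -42, -5], [0, 0, 0], 1],
    [[13, -42, -5], [0, 0, 0], 1],
  ],
)

```text
time: 1.75
tcp_pos: [0.4805, -0.0918, 0.2819]
ee_rot: [0.0, 1.0, 0.03, -0.0]
contact_force: [0.4, -0.6, 0.5]
finger_gap: 0.0878
grip_force: 0.0
```

>>> move_arm(
  targets=[
    [[13, -42, -5], [0, 0, 0], 1],
    [[13, -42, -5], [0, 0, 0], 1],
    [[13, -42, -5], [0, 0, 0], 1],
    [[13, -42, -5], [0, 0, 0], 1],
    [[13, -42, -5], [0, 0, 0], 1],
    [[0, 0, 0], [0, 0, 0], 1],
    [[0, 0, 0], [0, 0, 0], 1],
  ],
)

```text
time: 2.45
tcp_pos: [0.5324, 0.1209, 0.3063]
ee_rot: [0.0, 1.0, 0.031, -0.0]
contact_force: [-0.0, -0.1, -0.1]
finger_gap: 0.088
grip_force: 0.0
```

```bash
cat >> h.py <<'E'
def grab(name,n="wrist"):
    from station import env
    d=env.get_image(n);np.savez(f"pics/{name}.npz",**d);cv2.imwrite(f"pics/{name}.png",d["pixels"][:,:,::-1]);return d
def crop(d,name,x0,y0,x1,y1,f):
    im=cv2.resize(d["pixels"][y0:y1,x0:x1,::-1],None,fx=f,fy=f,interpolation=cv2.INTER_CUBIC)
    for x in range(-(-x0//20)*20,x1,20):cv2.putText(im,str(x),(int((x-x0)*f),8),0,.3,(255,0,255),1);cv2.line(im,(int((x-x0)*f),8),(int((x-x0)*f),14),(255,0,255),1)
    for y in range(-(-y0//20)*20,y1,20):cv2.putText(im,str(y),(0,int((y-y0)*f)),0,.3,(255,0,255),1);cv2.line(im,(18,int((y-y0)*f)),(26,int((y-y0)*f)),(255,0,255),1)
    cv2.imwrite(f"pics/{name}.png",im)
E
python3 - <<'E'
from h import *
d=grab("w1");print(proj(d,place([.5603,.1489,.0631],np.array([[x,y,34] for x in(-124,180) for y in(-36,36)])/1e3)).round(0).tolist())
crop(d,"w1c",130,0,380,384,1.56)
E
```

```text
[[265.0, 221.0], [210.0, 221.0], [266.0, -40.0], [200.0, -40.0]]
```

View pics/w1.png

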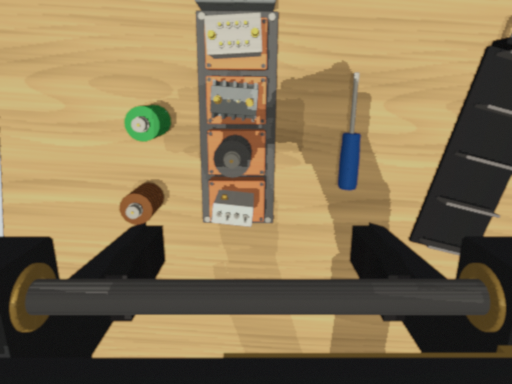

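Wrist view shows filter (235,33), amplifier (236,98), dark load (232,158), attenuator (233,210), with green (142,123) and brown (138,205) drums off to the side. Zooming in.

Run:
```python
from h import *
d=dict(np.load("pics/w1.npz"))
crop(d,"a",192,0,287,120,4);crop(d,"b",192,115,287,235,4)
cv2.imwrite("pics/w1z.png",np.hstack([cv2.imread("pics/a.png"),cv2.imread("pics/b.png")]))
```

```text
(no output)
```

View pics/w1z.png

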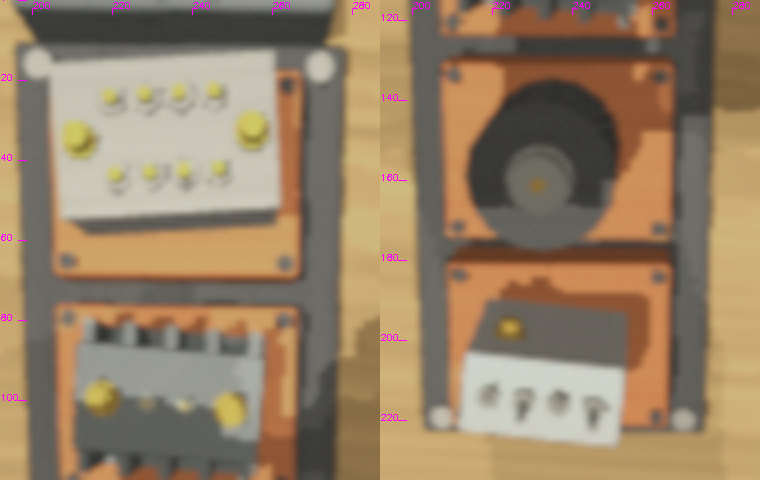

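Run:
```python
from h import *
d=dict(np.load("pics/w1.npz"))
A=lambda l:np.array(l)/4+[192,0]; B=lambda l:(np.array(l)-[380,0])/4+[192,115]
uv=np.vstack([A([[53,277],[300,277],[58,306],[300,308]]),B([[442,62],[675,62],[445,240],[674,240],[447,263],[671,263],[669,428]])])
L=np.array([[68,36,34],[68,-36,34],[60,36,34],[60,-36,34],[-4,36,34],[-4,-36,34],[-60,36,34],[-60,-36,34],[-68,36,34],[-68,-36,34],[-124,-36,34]])/1e3
q,r=fit([(d,uv,L)],[.56,.149,.063]);print(q.round(4),r.round(1).tolist())
def loc(P):
    c,s=np.cos(q[2]),np.sin(q[2]);e=P[:,:2]-q[:2];return (e@np.array([[c,-s],[s,c]])*1e3)
for n,p,z in(("filt",A([[50,64],[275,52],[280,207],[61,218]]),.082),("amp",A([[78,345],[265,355],[263,458],[75,450]]),.084),("att",B([[467,352],[627,368],[619,446],[459,430]]),.092)):
    P=ray(d,p,z);e=(P[0]-P[1]+P[3]-P[2])/2;print(n,P.mean(0).round(4),"yaw",np.arctan2(-e[0],e[1]).round(3),"size",np.linalg.norm(P[0]-P[3]).round(4),np.linalg.norm(P[0]-P[1]).round(4),"loc",loc(P).mean(0).round(1))
for n,p,z in(("load",B([[543,170]]),.09),("loadc",B([[540,178]]),.102),("jacks",A([[165.5,403]]),.095)):
    P=ray(d,p,z);print(n,P.round(4),loc(P).round(1))
```

```text
[0.5592 0.148  0.0532] [[0.5, -0.2], [-0.2, 0.4], [-0.5, -0.4], [-0.4, -0.2], [0.1, 0.0], [0.0, 0.6], [0.6, -0.4], [-0.5, 0.1], [0.3, -0.1], [0.2, 0.4], [0.0, -0.1]]
filt [0.6578 0.1528 0.082 ] yaw 0.11 size 0.0362 0.0566 loc [98.7 -0.4]
amp [0.5923 0.1488 0.084 ] yaw 0.016 size 0.0271 0.0493 loc [33.1 -1. ]
att [0.4661 0.1446 0.092 ] yaw -0.043 size 0.0237 0.0454 loc [-93.1   1.6]
load [[0.532  0.1477 0.09  ]] [[-27.2   1.1]]
loadc [[0.532  0.1476 0.102 ]] [[-27.1   1.1]]
jacks [[0.5923 0.1493 0.095 ]] [[33.1 -0.4]]
```

>>> move_arm(
  targets=[
    [[0, 0, 0], [0, 0, 1.2], 1],
    [[-13.5, -4.2, 35], [0, 0, 0], 1],
    [[-13.5, -4.2, 35], [0, 0, 0], 1],
    [[-13.5, -4.2, 35], [0, 0, 0], 1],
    [[-13.5, -4.2, 35], [0, 0, 0], 1],
    [[-13.4, -4.2, 36], [0, 0, 0], 1],
    [[0, 0, 0], [0, 0, 0], 1],
    [[0, 0, 0], [0, 0, 0], 1],
  ],
)

```text
time: 3.3
tcp_pos: [0.4668, 0.1424, 0.1311]
ee_rot: [0.001, 1.0, -0.023, -0.0]
contact_force: [0.7, 0.1, 0.0]
finger_gap: 0.088
grip_force: 0.0
```

>>> move_arm(
  targets=[
    [[-0.6, -2.2, 26], [0, 0, 0], 1],
    [[0, 0, 26], [0, 0, 0], 1],
    [[0, 0, 26], [0, 0, 0], 1],
    [[0, 0, 0], [0, 0, 0], 1],
    [[0, 0, 0], [0, 0, -0.05], 0],
  ],
)

```text
time: 3.8
tcp_pos: [0.4675, 0.1457, 0.0542]
ee_rot: [-0.0, 1.0, -0.021, 0.001]
contact_force: [0.6, -0.5, 1.5]
finger_gap: 0.0819
grip_force: 0.0
```

>>> move_arm(
  force=20,
  targets=[
    [[0, 0, 0], [0, 0, 0], -0.3],
    [[0, 0, 0], [0, 0, 0], -0.3],
    [[0, 0, 0], [0, 0, 0], -0.3],
    [[0, 0, 0], [0, 0, 0], -0.3],
    [[0, 0, 0], [0, 0, 0], -0.3],
    [[0, 0, 0], [0, 0, 0], -0.3],
  ],
)

```text
time: 4.4
tcp_pos: [0.466, 0.1461, 0.0531]
ee_rot: [0.0, 1.0, -0.02, 0.0]
contact_force: [0.5, -0.5, 5.4]
finger_gap: 0.0458
grip_force: 20.0
```

>>> move_arm(
  targets=[
    [[0, 0, -20], [0, 0, 0], -0.3],
    [[0, 0, -40], [0, 0, 0], -0.3],
    [[0, 0, -45], [0, 0, 0], -0.3],
    [[0, 0, -45], [0, 0, 0], -0.3],
    [[0, 0, -40], [0, 0, 0], -0.3],
    [[0, 0, 0], [0, 0, 1.67], -0.3],
  ],
)

```text
time: 5.0
tcp_pos: [0.4684, 0.1472, 0.2473]
ee_rot: [-0.003, 0.996, -0.094, 0.004]
contact_force: [0.2, 0.7, -2.4]
finger_gap: 0.0459
grip_force: 20.0
```

>>> move_arm(
  targets=[
    [[14.5, 40, -7], [0, 0, 0], -0.3],
    [[14.5, 40, -7], [0, 0, 0], -0.3],
    [[14.5, 40, -7], [0, 0, 0], -0.3],
    [[14.5, 40, -7], [0, 0, 0], -0.3],
    [[14.5, 40, -7], [0, 0, 0], -0.3],
    [[14.5, 40, -7], [0, 0, 0], -0.3],
    [[14.5, 40, -7], [0, 0, 0], -0.3],
    [[14.5, 40, -7], [0, 0, 0], -0.3],
  ],
)

```text
time: 5.8
tcp_pos: [0.5201, -0.1912, 0.2985]
ee_rot: [-0.0, 0.996, -0.093, -0.001]
contact_force: [1.0, -0.4, -2.1]
finger_gap: 0.046
grip_force: 20.0
```

>>> move_arm(
  targets=[
    [[0, 0, 0], [0, 0, 0], -0.3],
    [[0, 0, 0], [0, 0, 0], -0.3],
    [[0, 0, 0], [0, 0, 0], -0.3],
  ],
)

```text
time: 6.1
tcp_pos: [0.5202, -0.188, 0.2981]
ee_rot: [-0.001, 0.996, -0.092, -0.001]
contact_force: [-0.4, 0.0, -2.3]
finger_gap: 0.0458
grip_force: 20.0
```

Run:
```python
from h import *
d=grab("w2");L=np.array([[x,y,34] for x in(-128,-64,0,64,128) for y in(-38,38)])/1e3
u=proj(d,place([.5349,-.1792,-.1869],L));print(u.round(0).tolist())
cv2.imwrite("pics/w2z.png",cv2.resize(d["pixels"][:,:,::-1],(800,600),interpolation=cv2.INTER_CUBIC))
```

```text
[[277.0, 238.0], [220.0, 237.0], [278.0, 191.0], [219.0, 191.0], [279.0, 141.0], [217.0, 141.0], [280.0, 86.0], [216.0, 86.0], [282.0, 27.0], [214.0, 27.0]]
```

View pics/w2z.png

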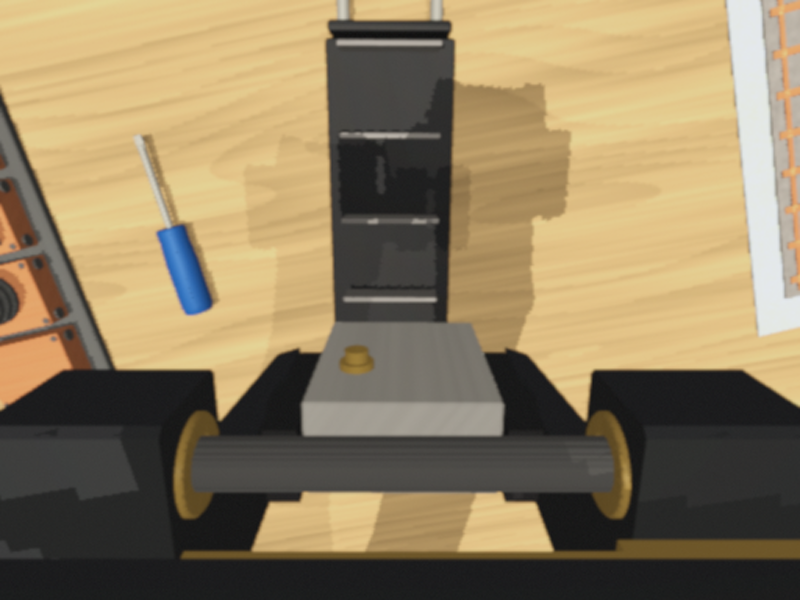

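Attenuator is held straight at view (402,375). Rack divider tops show at view rows 43, 135, 221 and 299, columns about 340–440.

```bash
cat >> h.py <<'E'
def plan(tcp,psi,goal,gpsi):
    # turn units about tool z first, then tool shift mm
    c,s=np.cos(gpsi),np.sin(gpsi);e=np.array(goal)-tcp
    print("turn",round(np.degrees(psi-gpsi)/5,2),"shift",np.round([1e3*(c*e[0]+s*e[1]),1e3*(s*e[0]-c*e[1]),-1e3*e[2]],1))
def now():
    from station import env
    v=[env.get_state() for _ in range(1)][0];return v["tcp_pos"],2*np.arctan2(v["ee_rot"][2],v["ee_rot"][1])
E
python3 - <<'E'
from h import *
d=dict(np.load("pics/w2.npz"))
uv=np.array([[337,43],[442,43],[341,135],[440,135],[343,221],[438,221],[345,299],[436,299]])/1.5625
L=np.array([[x,y,34] for x in(128,64,0,-64) for y in(38,-38)])/1e3
q,r=fit([(d,uv,L)],[.535,-.179,-.187]);print(q.round(4),r.round(1).tolist())
for x in(.096,.032,-.032,-.096): print(place(q,[x,0,0]).round(4))
t,p=now();print(t,p);plan(t,p,[*place(q,[.096,0,0])[0,:2],.13],q[2])
E
```

```text
[ 0.534  -0.1811 -0.1852] [[-0.2, -0.3], [0.4, -0.3], [-1.0, 0.3], [0.4, 0.4], [-0.7, -0.2], [0.6, -0.1], [-0.5, 0.1], [0.9, 0.2]]
[[ 0.6283 -0.1988  0.    ]]
[[ 0.5654 -0.187   0.    ]]
[[ 0.5025 -0.1752  0.    ]]
[[ 0.4396 -0.1634  0.    ]]
[ 0.52038621 -0.18772725  0.2981939 ] -0.18299015284251935
turn 0.02 shift [108.1  -9.  168.2]
```

>>> move_arm(
  targets=[
    [[27, -2.2, 30], [0, 0, 0], -0.3],
    [[27, -2.2, 30], [0, 0, 0], -0.3],
    [[27, -2.2, 30], [0, 0, 0], -0.3],
    [[27.5, -2.4, 40], [0, 0, 0], -0.3],
    [[0, 0, 38], [0, 0, 0], -0.3],
    [[0, 0, 0], [0, 0, 0], -0.3],
    [[0, 0, 0], [0, 0, 0], -0.3],
    [[0, 0, 0], [0, 0, 0], -0.3],
  ],
)

```text
time: 6.95
tcp_pos: [0.6301, -0.2009, 0.1333]
ee_rot: [0.0, 0.996, -0.092, 0.002]
contact_force: [0.1, -0.3, -1.8]
finger_gap: 0.0457
grip_force: 20.0
```

Run:
```python
from h import *
t,p=now();print(t,p);plan(t,p,[.6288,-.1989,.0275],-.1852)
```

```text
[ 0.63012198 -0.20087263  0.13325529] -0.1852293494132581
turn -0.0 shift [ -1.7  -1.7 105.8]
```

>>> move_arm(
  targets=[
    [[-1.5, -1.5, 34], [0, 0, 0], -0.3],
    [[0, 0, 34], [0, 0, 0], -0.3],
    [[0, 0, 24], [0, 0, 0], -0.3],
    [[0, 0, 6], [0, 0, 0], -0.3],
    [[0, 0, 2], [0, 0, 0], -0.3],
    [[0, 0, 0], [0, 0, 0], -0.3],
    [[0, 0, 0], [0, 0, 0], -0.3],
  ],
)

```text
time: 7.65
tcp_pos: [0.6292, -0.1996, 0.0328]
ee_rot: [0.0, 0.996, -0.093, 0.002]
contact_force: [0.5, 0.2, -1.2]
finger_gap: 0.0459
grip_force: 20.0
```

>>> move_arm(
  targets=[
    [[-0.5, -0.5, 2], [0, 0, 0], -0.3],
    [[0, 0, 1], [0, 0, 0], -0.3],
    [[0, 0, 0], [0, 0, 0], -0.3],
  ],
)

```text
time: 7.95
tcp_pos: [0.6274, -0.1985, 0.0278]
ee_rot: [-0.0, 0.996, -0.093, 0.0]
contact_force: [0.2, -0.2, -1.5]
finger_gap: 0.046
grip_force: 20.0
```

>>> move_arm(
  targets=[
    [[0, 0, 1], [0, 0, 0], -0.3],
    [[0, 0, 0], [0, 0, 0], -0.3],
    [[0, 0, 0], [0, 0, 0], -0.3],
  ],
)

```text
time: 8.25
tcp_pos: [0.6276, -0.1986, 0.0272]
ee_rot: [0.0, 0.996, -0.093, 0.0]
contact_force: [-1.5, -0.3, 3.8]
finger_gap: 0.0457
grip_force: 20.0
```

>>> move_arm(
  targets=[
    [[0, 0, 0], [0, 0, 0], 0.2],
    [[0, 0, 0], [0, 0, 0], 0.5],
    [[0, 0, 0], [0, 0, 0], 0.7],
    [[0, 0, 0], [0, 0, 0], 0.7],
    [[0, 0, -20], [0, 0, 0], 0.7],
    [[0, 0, -40], [0, 0, 0], 1],
    [[0, 0, -40], [0, 0, 0], 1],
    [[0, 0, -40], [0, 0, 0], 1],
  ],
)

```text
time: 9.05
tcp_pos: [0.6271, -0.1985, 0.168]
ee_rot: [-0.0, 0.996, -0.093, -0.0]
contact_force: [0.3, -0.1, -0.5]
finger_gap: 0.0884
grip_force: 0.0
```

Run:
```python
from h import *
t,p=now();print(t,p);plan(t,p,[.532,.1477,.14],.0532)
```

```text
[ 0.62714259 -0.19851929  0.16800163] -0.18568795654383263
turn -2.74 shift [ -76.6 -350.8   28. ]
```

>>> move_arm(
  targets=[
    [[0, 0, 0], [0, 0, -1.37], 1],
    [[0, 0, 0], [0, 0, -1.37], 1],
    [[-9.6, -43.9, 0], [0, 0, 0], 1],
    [[-9.6, -43.9, 0], [0, 0, 0], 1],
    [[-9.6, -43.9, 0], [0, 0, 0], 1],
    [[-9.6, -43.9, 0], [0, 0, 0], 1],
    [[-9.6, -43.9, 0], [0, 0, 0], 1],
    [[-9.6, -43.9, 0], [0, 0, 0], 1],
  ],
)

```text
time: 9.85
tcp_pos: [0.5553, 0.063, 0.1668]
ee_rot: [-0.0, 1.0, 0.027, 0.0]
contact_force: [0.0, 1.1, -0.1]
finger_gap: 0.0881
grip_force: 0.0
```

>>> move_arm(
  targets=[
    [[-9.6, -43.9, 10], [0, 0, 0], 1],
    [[-9.6, -43.9, 18], [0, 0, 0], 1],
    [[0, 0, 0], [0, 0, 0], 1],
    [[0, 0, 0], [0, 0, 0], 1],
    [[0, 0, 0], [0, 0, 0], 1],
  ],
)

```text
time: 10.35
tcp_pos: [0.5326, 0.1464, 0.1389]
ee_rot: [0.001, 1.0, 0.026, 0.0]
contact_force: [-0.3, -0.4, 0.3]
finger_gap: 0.0884
grip_force: 0.0
```

Run:
```python
from h import *
t,p=now();print(t,p);plan(t,p,[.532,.1477,.05],.0532)
```

```text
[0.53263617 0.14639586 0.13892278] 0.05138172123345863
turn -0.02 shift [-0.6 -1.3 88.9]
```

>>> move_arm(
  force=22,
  targets=[
    [[-0.5, -1, 30], [0, 0, 0], 1],
    [[0, 0, 30], [0, 0, 0], 1],
    [[0, 0, 29], [0, 0, 0], 1],
    [[0, 0, 0], [0, 0, 0], 1],
    [[0, 0, 0], [0, 0, 0], 0.1],
    [[0, 0, 0], [0, 0, 0], -0.3],
    [[0, 0, 0], [0, 0, 0], -0.3],
    [[0, 0, 0], [0, 0, 0], -0.3],
  ],
)

```text
time: 11.15
tcp_pos: [0.5322, 0.1491, 0.0509]
ee_rot: [-0.0, 1.0, 0.027, 0.001]
contact_force: [0.2, 0.3, -0.1]
finger_gap: 0.058
grip_force: 0.0
```

>>> move_arm(
  targets=[
    [[0, 0, 0], [0, 0, 0], -0.3],
    [[0, 0, 0], [0, 0, 0], -0.3],
    [[0, 0, 0], [0, 0, 0], -0.3],
  ],
)

```text
time: 11.45
tcp_pos: [0.5316, 0.149, 0.05]
ee_rot: [0.0, 1.0, 0.027, 0.0]
contact_force: [-1.2, 0.1, 3.3]
finger_gap: 0.0412
grip_force: 22.0
```

>>> move_arm(
  targets=[
    [[0, 0, -20], [0, 0, 0], -0.3],
    [[0, 0, -40], [0, 0, 0], -0.3],
    [[0, 0, -45], [0, 0, 0], -0.3],
    [[0, 0, -45], [0, 0, 0], -0.3],
    [[0, 0, -40], [0, 0, 0], -0.3],
    [[0, 0, 0], [0, 0, 1.37], -0.3],
    [[0, 0, 0], [0, 0, 1.37], -0.3],
  ],
)

```text
time: 12.15
tcp_pos: [0.5317, 0.1491, 0.241]
ee_rot: [-0.001, 0.995, -0.095, 0.001]
contact_force: [0.1, -0.8, -2.2]
finger_gap: 0.0412
grip_force: 22.0
```

>>> move_arm(
  targets=[
    [[6.3, 41.7, -7], [0, 0, 0], -0.3],
    [[6.3, 41.7, -7], [0, 0, 0], -0.3],
    [[6.3, 41.7, -7], [0, 0, 0], -0.3],
    [[6.3, 41.7, -7], [0, 0, 0], -0.3],
    [[6.3, 41.7, -7], [0, 0, 0], -0.3],
    [[6.3, 41.7, -7], [0, 0, 0], -0.3],
    [[6.3, 41.7, -7], [0, 0, 0], -0.3],
    [[6.3, 41.7, -7], [0, 0, 0], -0.3],
  ],
)

```text
time: 12.95
tcp_pos: [0.5185, -0.1896, 0.2955]
ee_rot: [-0.0, 0.996, -0.093, -0.001]
contact_force: [1.3, -0.7, -2.0]
finger_gap: 0.0414
grip_force: 22.0
```

>>> move_arm(
  targets=[
    [[0, 0, 0], [0, 0, 0], -0.3],
    [[0, 0, 0], [0, 0, 0], -0.3],
    [[0, 0, 0], [0, 0, 0], -0.3],
  ],
)

```text
time: 13.25
tcp_pos: [0.5191, -0.1864, 0.2951]
ee_rot: [-0.001, 0.996, -0.092, -0.001]
contact_force: [-0.6, -0.1, -1.6]
finger_gap: 0.041
grip_force: 22.0
```

Run:
```python
from h import *
d=grab("w3");crop(d,"w3z",180,0,320,290,2);im=cv2.imread("pics/w3z.png")
crop(d,"a",200,0,300,115,5);b=cv2.imread("pics/a.png")
b=cv2.copyMakeBorder(b,0,max(0,580-b.shape[0]),0,0,0);im=cv2.copyMakeBorder(im,0,max(0,b.shape[0]-im.shape[0]),0,0,0)
cv2.imwrite("pics/w3z.png",np.hstack([b,im[:b.shape[0]]]))
t,p=now();print(t,p);plan(t,p,[.5654,-.187,.10],-.1852)
```

```text
[ 0.51930041 -0.18609712  0.29518898] -0.18279034493035154
turn 0.03 shift [ 45.5  -7.6 195.2]
```

View pics/w3z.png

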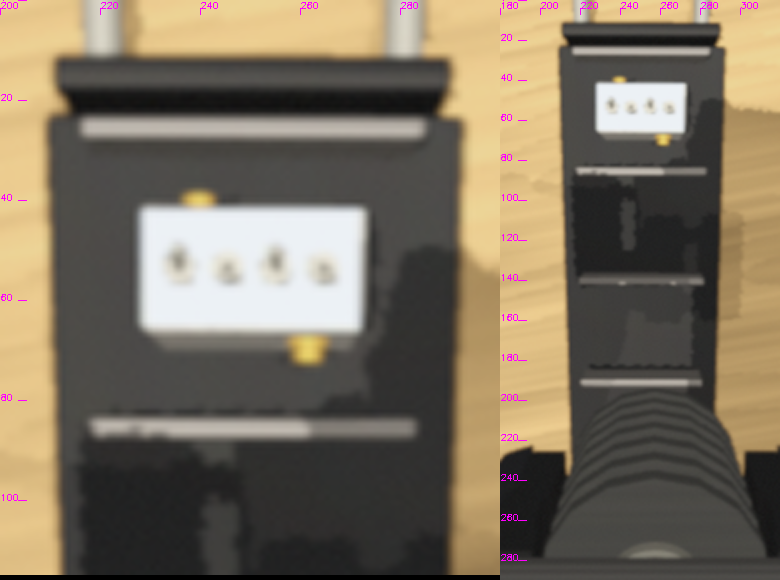

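Run:
```python
from h import *
d=dict(np.load("pics/w3.npz"))
uv=np.vstack([np.array([[80,127],[426,127],[90,427],[416,428]])/5+[200,0],(np.array([[580,281],[704,281],[581,382],[701,382]])-[500,0])/2+[180,0]])
L=np.array([[x,y,34] for x in(128,64,0,-64) for y in(38,-38)])/1e3
q,r=fit([(d,uv,L)],[.535,-.179,-.187]);print(q.round(4),r.round(1).tolist())
P=ray(d,np.array([[139,207],[366,207],[364,331],[139,329]])/5+[200,0],.066)
m=P.mean(0)[:2]-q[:2];c,s=np.cos(q[2]),np.sin(q[2]);e=P[0]-P[1]
print("att rack xy",1e3*(c*m[0]+s*m[1]),1e3*(-s*m[0]+c*m[1]),"yaw",np.arctan2(-e[0],e[1])-q[2])
# held load connector etc: bay 32 goal
t,p=now();plan(t,p,[*place(q,[.032,0,0])[0,:2],.10],q[2])
```

```text
[ 0.5341 -0.1808 -0.1878] [[0.4, -0.2], [-0.5, 0.1], [-0.0, -0.1], [0.1, -0.0], [-0.6, -0.1], [0.0, 0.1], [0.2, 0.0], [0.3, 0.3]]
att rack xy 94.940244446082 -0.43186014551660146 yaw 0.0037306626149641586
turn 0.06 shift [ 45.6  -8.  195.2]
```

>>> move_arm(
  targets=[
    [[22.8, -4, 30], [0, 0, 0.03], -0.3],
    [[22.8, -4, 40], [0, 0, 0], -0.3],
    [[0, 0, 45], [0, 0, 0], -0.3],
    [[0, 0, 45], [0, 0, 0], -0.3],
    [[0, 0, 40], [0, 0, 0], -0.3],
    [[0, 0, 0], [0, 0, 0], -0.3],
    [[0, 0, 0], [0, 0, 0], -0.3],
  ],
)

```text
time: 14.0
tcp_pos: [0.566, -0.1875, 0.0959]
ee_rot: [-0.0, 0.996, -0.093, -0.0]
contact_force: [0.2, -0.6, -1.2]
finger_gap: 0.0413
grip_force: 22.0
```

Run:
```python
from h import *
t,p=now();print(t,p);plan(t,p,[.5655,-.1868,.0245],-.187)
```

```text
[ 0.56595198 -0.18754279  0.09592193] -0.1865588434340578
turn 0.01 shift [-0.6 -0.6 71.4]
```

>>> move_arm(
  targets=[
    [[-0.3, -0.5, 30], [0, 0, 0], -0.3],
    [[0, 0, 25], [0, 0, 0], -0.3],
    [[0, 0, 9], [0, 0, 0], -0.3],
    [[0, 0, 3], [0, 0, 0], -0.3],
    [[0, 0, 1], [0, 0, 0], -0.3],
    [[0, 0, 0], [0, 0, 0], -0.3],
  ],
)

```text
time: 14.6
tcp_pos: [0.5666, -0.1886, 0.0293]
ee_rot: [0.0, 0.996, -0.094, 0.001]
contact_force: [0.5, -0.4, -2.3]
finger_gap: 0.0417
grip_force: 22.0
```

>>> move_arm(
  targets=[
    [[0, 0, 1.5], [0, 0, 0], -0.3],
    [[0, 0, 0], [0, 0, 0], -0.3],
    [[0, 0, 0], [0, 0, 0], -0.3],
  ],
)

```text
time: 14.9
tcp_pos: [0.5656, -0.1883, 0.0265]
ee_rot: [0.0, 0.996, -0.094, 0.0]
contact_force: [0.5, 0.3, -2.0]
finger_gap: 0.0416
grip_force: 22.0
```

>>> move_arm(
  targets=[
    [[0, -1, 1], [0, 0, 0], -0.3],
    [[0, 0, 0], [0, 0, 0], -0.3],
    [[0, 0, 0.5], [0, 0, 0], -0.3],
    [[0, 0, 0], [0, 0, 0], -0.3],
    [[0, 0, 0], [0, 0, 0], -0.3],
  ],
)

```text
time: 15.4
tcp_pos: [0.5656, -0.1873, 0.0247]
ee_rot: [0.0, 0.996, -0.094, -0.0]
contact_force: [0.4, 0.2, -1.3]
finger_gap: 0.0416
grip_force: 22.0
```

>>> move_arm(
  targets=[
    [[0, 0, 0.8], [0, 0, 0], -0.3],
    [[0, 0, 0], [0, 0, 0], -0.3],
    [[0, 0, 0], [0, 0, 0], -0.3],
  ],
)

```text
time: 15.7
tcp_pos: [0.5657, -0.1873, 0.0241]
ee_rot: [0.0, 0.996, -0.094, 0.0]
contact_force: [0.1, 0.1, 0.7]
finger_gap: 0.0413
grip_force: 22.0
```

>>> move_arm(
  targets=[
    [[0, 0, 0.5], [0, 0, 0], -0.3],
    [[0, 0, 0], [0, 0, 0], 0.1],
    [[0, 0, 0], [0, 0, 0], 0.5],
    [[0, 0, 0], [0, 0, 0], 0.7],
    [[0, 0, -15], [0, 0, 0], 0.7],
    [[0, 0, -40], [0, 0, 0], 1],
    [[0, 0, -45], [0, 0, 0], 1],
    [[0, 0, -45], [0, 0, 0], 1],
  ],
)

```text
time: 16.5
tcp_pos: [0.5653, -0.1873, 0.1708]
ee_rot: [0.0, 0.996, -0.094, -0.0]
contact_force: [-0.1, -0.4, -1.0]
finger_gap: 0.0884
grip_force: 0.0
```

Run:
```python
from h import *
t,p=now();print(t,p);plan(t,p,[.5923,.149,.14],.016)
```

```text
[ 0.56530792 -0.1872669   0.17077945] -0.18844156549756122
turn -2.34 shift [  32.4 -335.8   30.8]
```

>>> move_arm(
  targets=[
    [[0, 0, 0], [0, 0, -1.17], 1],
    [[0, 0, 0], [0, 0, -1.17], 1],
    [[4, -42, 0], [0, 0, 0], 1],
    [[4, -42, 0], [0, 0, 0], 1],
    [[4, -42, 0], [0, 0, 0], 1],
    [[4, -42, 0], [0, 0, 0], 1],
    [[4, -42, 0], [0, 0, 0], 1],
    [[4, -42, 0], [0, 0, 0], 1],
  ],
)

```text
time: 17.3
tcp_pos: [0.5857, 0.0667, 0.1695]
ee_rot: [-0.0, 1.0, 0.008, 0.001]
contact_force: [-0.0, 0.7, 0.4]
finger_gap: 0.088
grip_force: 0.0
```

>>> move_arm(
  targets=[
    [[4, -42, 10], [0, 0, 0], 1],
    [[4, -42, 20], [0, 0, 0], 1],
    [[0, 0, 0], [0, 0, 0], 1],
    [[0, 0, 0], [0, 0, 0], 1],
    [[0, 0, 0], [0, 0, 0], 1],
  ],
)

```text
time: 17.8
tcp_pos: [0.5927, 0.1474, 0.1393]
ee_rot: [0.001, 1.0, 0.007, 0.0]
contact_force: [0.5, -0.8, 0.2]
finger_gap: 0.0882
grip_force: 0.0
```

Run:
```python
from h import *
t,p=now();print(t,p);plan(t,p,[.5923,.149,.046],.016)
```

```text
[0.59268483 0.14737754 0.13925174] 0.014006211216024593
turn -0.02 shift [-0.4 -1.6 93.3]
```

>>> move_arm(
  force=22,
  targets=[
    [[-0.2, -1.2, 31], [0, 0, 0], 1],
    [[0, 0, 31], [0, 0, 0], 1],
    [[0, 0, 31], [0, 0, 0], 1],
    [[0, 0, 0], [0, 0, 0], 1],
    [[0, 0, 0], [0, 0, 0], 0.2],
    [[0, 0, 0], [0, 0, 0], -0.2],
    [[0, 0, 0], [0, 0, 0], -0.2],
    [[0, 0, 0], [0, 0, 0], -0.2],
  ],
)

```text
time: 18.6
tcp_pos: [0.5929, 0.1505, 0.0468]
ee_rot: [-0.0, 1.0, 0.008, 0.001]
contact_force: [-0.2, -0.2, 0.1]
finger_gap: 0.0581
grip_force: 0.0
```

>>> move_arm(
  targets=[
    [[0, 0, 0], [0, 0, 0], -0.2],
    [[0, 0, 0], [0, 0, 0], -0.2],
    [[0, 0, 0], [0, 0, 0], -0.2],
  ],
)

```text
time: 18.9
tcp_pos: [0.5926, 0.1504, 0.0463]
ee_rot: [-0.0, 1.0, 0.008, 0.001]
contact_force: [-0.3, -0.1, 6.2]
finger_gap: 0.0501
grip_force: 21.9
```

Run:
```python
from h import *
t,p=now();print(t,p);plan(t+[0,0,.2],p,[.52,-.188,.295],-.187)
```

```text
[0.59255373 0.15036294 0.04625171] 0.01571988530469525
turn 2.32 shift [ -8.4 346.  -48.7]
```

>>> move_arm(
  targets=[
    [[0, 0, -20], [0, 0, 0], -0.2],
    [[0, 0, -40], [0, 0, 0], -0.2],
    [[0, 0, -45], [0, 0, 0], -0.2],
    [[0, 0, -45], [0, 0, 0], -0.2],
    [[0, 0, -10], [0, 0, 0], -0.2],
    [[0, 0, 0], [0, 0, 1.16], -0.2],
    [[0, 0, 0], [0, 0, 1.16], -0.2],
  ],
)

```text
time: 19.6
tcp_pos: [0.5913, 0.1503, 0.2048]
ee_rot: [0.0, 0.995, -0.095, -0.001]
contact_force: [-0.7, 0.8, -3.7]
finger_gap: 0.0501
grip_force: 21.8
```

>>> move_arm(
  targets=[
    [[-3.5, 42, 0], [0, 0, 0], -0.2],
    [[-3.5, 42, 0], [0, 0, 0], -0.2],
    [[-3.5, 42, 0], [0, 0, 0], -0.2],
    [[-3.5, 42, 0], [0, 0, 0], -0.2],
    [[-3.5, 42, 0], [0, 0, 0], -0.2],
    [[-3.5, 42, 0], [0, 0, 0], -0.2],
    [[-3.5, 42, 0], [0, 0, 0], -0.2],
    [[-3.5, 42, 0], [0, 0, 0], -0.2],
  ],
)

```text
time: 20.4
tcp_pos: [0.5006, -0.1757, 0.2042]
ee_rot: [-0.0, 0.996, -0.093, -0.001]
contact_force: [-0.0, 0.0, -2.8]
finger_gap: 0.0502
grip_force: 21.8
```

>>> move_arm(
  targets=[
    [[0, 0, 40], [0, 0, 0], -0.2],
    [[0, 0, 45], [0, 0, 0], -0.2],
    [[0, 0, 30], [0, 0, 0], -0.2],
    [[0, 0, 0], [0, 0, 0], -0.2],
    [[0, 0, 0], [0, 0, 0], -0.2],
  ],
)

```text
time: 20.9
tcp_pos: [0.5017, -0.1743, 0.09]
ee_rot: [-0.0, 0.996, -0.093, -0.001]
contact_force: [0.1, -0.5, -2.3]
finger_gap: 0.0498
grip_force: 21.8
```

Run:
```python
from h import *
t,p=now();print(t,p);plan(t,p,[.5026,-.175,.0205],-.187)
```

```text
[ 0.50171264 -0.1743406   0.09001248] -0.1863937307907793
turn 0.01 shift [ 1.   0.5 69.5]
```

>>> move_arm(
  targets=[
    [[1.3, 0.5, 30], [0, 0, 0], -0.2],
    [[0, 0, 25], [0, 0, 0], -0.2],
    [[0, 0, 9], [0, 0, 0], -0.2],
    [[0, 0, 2], [0, 0, 0], -0.2],
    [[0, 0, 1], [0, 0, 0], -0.2],
    [[0, 0, 0], [0, 0, 0], -0.2],
    [[0, 0, 0], [0, 0, 0], -0.2],
  ],
)

```text
time: 21.6
tcp_pos: [0.5041, -0.1756, 0.0245]
ee_rot: [0.0, 0.996, -0.093, 0.001]
contact_force: [-0.3, 0.5, -3.2]
finger_gap: 0.0499
grip_force: 21.8
```

>>> move_arm(
  targets=[
    [[0, 0, 1.5], [0, 0, 0], -0.2],
    [[0, 0, 0], [0, 0, 0], -0.2],
    [[0, 0, 0], [0, 0, 0], -0.2],
  ],
)

```text
time: 21.9
tcp_pos: [0.5034, -0.1754, 0.022]
ee_rot: [0.0, 0.996, -0.093, 0.0]
contact_force: [-0.3, -0.0, -2.5]
finger_gap: 0.0499
grip_force: 21.8
```

>>> move_arm(
  targets=[
    [[-0.4, -0.4, 1], [0, 0, 0], -0.2],
    [[0, 0, 0], [0, 0, 0], -0.2],
    [[0, 0, 0.5], [0, 0, 0], -0.2],
    [[0, 0, 0], [0, 0, 0], -0.2],
    [[0, 0, 0], [0, 0, 0], -0.2],
  ],
)

```text
time: 22.4
tcp_pos: [0.5031, -0.1749, 0.0204]
ee_rot: [0.0, 0.996, -0.093, -0.0]
contact_force: [-1.0, 0.1, -1.9]
finger_gap: 0.0498
grip_force: 21.8
```

>>> move_arm(
  targets=[
    [[0, 0, 0.5], [0, 0, 0], -0.2],
    [[0, 0, 0], [0, 0, 0], -0.2],
    [[0, 0, 0], [0, 0, 0], -0.2],
  ],
)

```text
time: 22.7
tcp_pos: [0.5031, -0.1749, 0.0202]
ee_rot: [0.0, 0.996, -0.093, 0.0]
contact_force: [-1.7, 0.5, 2.8]
finger_gap: 0.0499
grip_force: 21.8
```

Contact; release and go for the filter.

>>> move_arm(
  targets=[
    [[0, 0, 0], [0, 0, 0], 0.2],
    [[0, 0, 0], [0, 0, 0], 0.5],
    [[0, 0, 0], [0, 0, 0], 0.7],
    [[0, 0, 0], [0, 0, 0], 0.7],
    [[0, 0, -15], [0, 0, 0], 0.7],
    [[0, 0, -40], [0, 0, 0], 1],
    [[0, 0, -45], [0, 0, 0], 1],
    [[0, 0, -45], [0, 0, 0], 1],
  ],
)

```text
time: 23.5
tcp_pos: [0.5026, -0.1748, 0.1673]
ee_rot: [0.0, 0.996, -0.093, -0.0]
contact_force: [1.2, -0.4, -0.2]
finger_gap: 0.0879
grip_force: 0.0
```

Run:
```python
from h import *
t,p=now();print(t,p);plan(t,p,[.6578,.1528,.14],.11)
```

```text
[ 0.50262073 -0.17477537  0.16729006] -0.1866610867065154
turn -3.4 shift [ 190.2 -308.6   27.3]
```

>>> move_arm(
  targets=[
    [[0, 0, 0], [0, 0, -1.7], 1],
    [[0, 0, 0], [0, 0, -1.7], 1],
    [[21, -34, 0], [0, 0, 0], 1],
    [[21, -34, 0], [0, 0, 0], 1],
    [[21, -34, 0], [0, 0, 0], 1],
    [[21, -34, 0], [0, 0, 0], 1],
    [[21, -34, 0], [0, 0, 0], 1],
    [[21, -34, 0], [0, 0, 0], 1],
  ],
)

```text
time: 24.3
tcp_pos: [0.6063, 0.0432, 0.1661]
ee_rot: [0.0, 0.998, 0.055, 0.0]
contact_force: [0.8, -1.1, -0.7]
finger_gap: 0.0885
grip_force: 0.0
```

>>> move_arm(
  targets=[
    [[21, -34, 5], [0, 0, 0], 1],
    [[21, -34, 10], [0, 0, 0], 1],
    [[21, -35, 12], [0, 0, 0], 1],
    [[0, 0, 0], [0, 0, 0], 1],
    [[0, 0, 0], [0, 0, 0], 1],
    [[0, 0, 0], [0, 0, 0], 1],
  ],
)

```text
time: 24.9
tcp_pos: [0.6571, 0.149, 0.1387]
ee_rot: [0.001, 0.999, 0.054, 0.0]
contact_force: [0.1, -0.9, -1.1]
finger_gap: 0.0881
grip_force: 0.0
```

Run:
```python
from h import *
t,p=now();print(t,p);plan(t,p,[.6578,.1528,.046],.11)
```

```text
[0.65707869 0.14899418 0.13870126] 0.10830976638141747
turn -0.02 shift [ 1.1 -3.7 92.7]
```

>>> move_arm(
  force=25,
  targets=[
    [[1, -3, 31], [0, 0, 0], 1],
    [[0, 0, 31], [0, 0, 0], 1],
    [[0, 0, 31], [0, 0, 0], 1],
    [[0, 0, 0], [0, 0, 0], 1],
    [[0, 0, 0], [0, 0, 0], 1],
    [[0, 0, 0], [0, 0, 0], 1],
  ],
)

```text
time: 25.5
tcp_pos: [0.6595, 0.1535, 0.0473]
ee_rot: [-0.0, 0.999, 0.054, 0.002]
contact_force: [0.7, -0.4, 0.0]
finger_gap: 0.0881
grip_force: 0.0
```

>>> move_arm(
  targets=[
    [[-1.3, 0.5, 1], [0, 0, 0], 0.4],
    [[0, 0, 0], [0, 0, 0], 0.2],
    [[0, 0, 0], [0, 0, 0], 0],
    [[0, 0, 0], [0, 0, 0], 0],
    [[0, 0, 0], [0, 0, 0], 0],
    [[0, 0, 0], [0, 0, 0], 0],
    [[0, 0, 0], [0, 0, 0], 0],
  ],
)

```text
time: 26.2
tcp_pos: [0.6568, 0.1535, 0.0442]
ee_rot: [0.0, 0.998, 0.055, 0.0]
contact_force: [-0.7, -0.4, 3.7]
finger_gap: 0.0558
grip_force: 25.0
```

Run:
```python
from h import *
t,p=now();print(t,p);plan(t+[0,0,.16],p,[.4398,-.163,.2],-.187)
```

```text
[0.6567542  0.15350285 0.04417081] 0.11018556399671328
turn 3.41 shift [-154.3  351.3    4.2]
```

>>> move_arm(
  targets=[
    [[0, 0, -20], [0, 0, 0], 0],
    [[0, 0, -45], [0, 0, 0], 0],
    [[0, 0, -48], [0, 0, 0], 0],
    [[0, 0, -47], [0, 0, 0], 0],
    [[0, 0, 0], [0, 0, 1.7], 0],
    [[0, 0, 0], [0, 0, 1.7], 0],
  ],
)

```text
time: 26.8
tcp_pos: [0.6571, 0.1537, 0.2054]
ee_rot: [-0.001, 0.995, -0.096, 0.001]
contact_force: [-0.1, 0.0, -3.9]
finger_gap: 0.0558
grip_force: 25.0
```

>>> move_arm(
  targets=[
    [[-17.2, 39, 0], [0, 0, 0], 0],
    [[-17.2, 39, 0], [0, 0, 0], 0],
    [[-17.2, 39, 0], [0, 0, 0], 0],
    [[-17.2, 39, 0], [0, 0, 0], 0],
    [[-17.2, 39, 0], [0, 0, 0], 0],
    [[-17.2, 39, 0], [0, 0, 0], 0],
    [[-17.2, 39, 0], [0, 0, 0], 0],
    [[-17.2, 39, 0], [0, 0, 0], 0],
  ],
)

```text
time: 27.6
tcp_pos: [0.4621, -0.1286, 0.2036]
ee_rot: [0.0, 0.996, -0.093, -0.0]
contact_force: [0.8, -0.6, -3.2]
finger_gap: 0.0558
grip_force: 25.0
```

>>> move_arm(
  targets=[
    [[-17.2, 39, 0], [0, 0, 0], 0],
    [[0, 0, 0], [0, 0, 0], 0],
    [[0, 0, 40], [0, 0, 0], 0],
    [[0, 0, 45], [0, 0, 0], 0],
    [[0, 0, 25], [0, 0, 0], 0],
    [[0, 0, 0], [0, 0, 0], 0],
    [[0, 0, 0], [0, 0, 0], 0],
  ],
)

```text
time: 28.3
tcp_pos: [0.4396, -0.1624, 0.0939]
ee_rot: [-0.0, 0.996, -0.093, -0.0]
contact_force: [-0.3, -0.6, -2.4]
finger_gap: 0.0558
grip_force: 25.0
```

Run:
```python
from h import *
t,p=now();print(t,p);plan(t,p,[.4388,-.163,.0182],-.187)
```

```text
[ 0.43955093 -0.1624176   0.09393368] -0.18627869045019577
turn 0.01 shift [-0.6  0.7 75.7]
```

>>> move_arm(
  targets=[
    [[-0.6, 0.7, 30], [0, 0, 0], 0],
    [[0, 0, 28], [0, 0, 0], 0],
    [[0, 0, 10], [0, 0, 0], 0],
    [[0, 0, 3], [0, 0, 0], 0],
    [[0, 0, 1], [0, 0, 0], 0],
    [[0, 0, 0], [0, 0, 0], 0],
    [[0, 0, 0], [0, 0, 0], 0],
  ],
)

```text
time: 29.0
tcp_pos: [0.4393, -0.1635, 0.0229]
ee_rot: [0.0, 0.996, -0.093, 0.001]
contact_force: [0.1, 0.8, -2.7]
finger_gap: 0.0559
grip_force: 25.0
```

>>> move_arm(
  targets=[
    [[0, 0, 1], [0, 0, 0], 0],
    [[0, 0, 0], [0, 0, 0], 0],
    [[0, 0, 0], [0, 0, 0], 0],
  ],
)

```text
time: 29.3
tcp_pos: [0.4388, -0.1633, 0.0211]
ee_rot: [0.0, 0.996, -0.093, 0.0]
contact_force: [-0.8, -0.1, -3.0]
finger_gap: 0.0558
grip_force: 25.0
```

>>> move_arm(
  targets=[
    [[0, 0, 1.5], [0, 0, 0], 0],
    [[0, 0, 0], [0, 0, 0], 0],
    [[0, 0, 0.8], [0, 0, 0], 0],
    [[0, 0, 0], [0, 0, 0], 0],
    [[0, 0, 0], [0, 0, 0], 0],
  ],
)

```text
time: 29.8
tcp_pos: [0.4387, -0.1633, 0.0186]
ee_rot: [0.0, 0.996, -0.093, -0.0]
contact_force: [-1.0, -0.5, -2.7]
finger_gap: 0.056
grip_force: 25.0
```

>>> move_arm(
  targets=[
    [[0, 0, 0.6], [0, 0, 0], 0],
    [[0, 0, 0], [0, 0, 0], 0],
    [[0, 0, 0], [0, 0, 0], 0],
  ],
)

```text
time: 30.1
tcp_pos: [0.4387, -0.1633, 0.0181]
ee_rot: [0.0, 0.996, -0.093, 0.0]
contact_force: [-0.4, -0.0, -0.3]
finger_gap: 0.056
grip_force: 25.0
```

>>> move_arm(
  targets=[
    [[0, 0, 0.4], [0, 0, 0], 0],
    [[0, 0, 0], [0, 0, 0], 0.3],
    [[0, 0, 0], [0, 0, 0], 0.6],
    [[0, 0, 0], [0, 0, 0], 0.8],
    [[0, 0, 0], [0, 0, 0], 0.8],
    [[0, 0, -15], [0, 0, 0], 0.8],
    [[0, 0, -40], [0, 0, 0], 1],
    [[0, 0, -45], [0, 0, 0], 1],
  ],
)

```text
time: 30.9
tcp_pos: [0.4377, -0.1629, 0.1178]
ee_rot: [-0.0, 0.996, -0.093, -0.002]
contact_force: [0.5, -0.3, 0.5]
finger_gap: 0.088
grip_force: 0.0
```

>>> move_arm(
  targets=[
    [[0, 0, -45], [0, 0, 0], 1],
    [[20, 2, -45], [0, 0, 0], 1],
    [[22, 2, -43], [0, 0, 0], 1],
    [[22, 3, -40], [0, 0, 0], 1],
    [[21, 2, 0], [0, 0, 0], 1],
    [[0, 0, 0], [0, 0, 0], 1],
    [[0, 0, 0], [0, 0, 0], 1],
  ],
)

```text
time: 31.6
tcp_pos: [0.5192, -0.1875, 0.2897]
ee_rot: [-0.0, 0.996, -0.093, -0.001]
contact_force: [-1.1, 0.4, -0.9]
finger_gap: 0.0882
grip_force: 0.0
```

Run:
```python
from h import *
d=grab("w4");grab("s4","scene")
crop(d,"a",205,0,295,135,4.4);crop(d,"b",205,115,295,250,4.4)
cv2.imwrite("pics/w4z.png",np.hstack([cv2.imread("pics/a.png"),cv2.imread("pics/b.png")]));print(now())
```

```text
(array([ 0.51863911, -0.18736409,  0.28943874]), np.float64(-0.1866524693717455))
```

View pics/w4z.png

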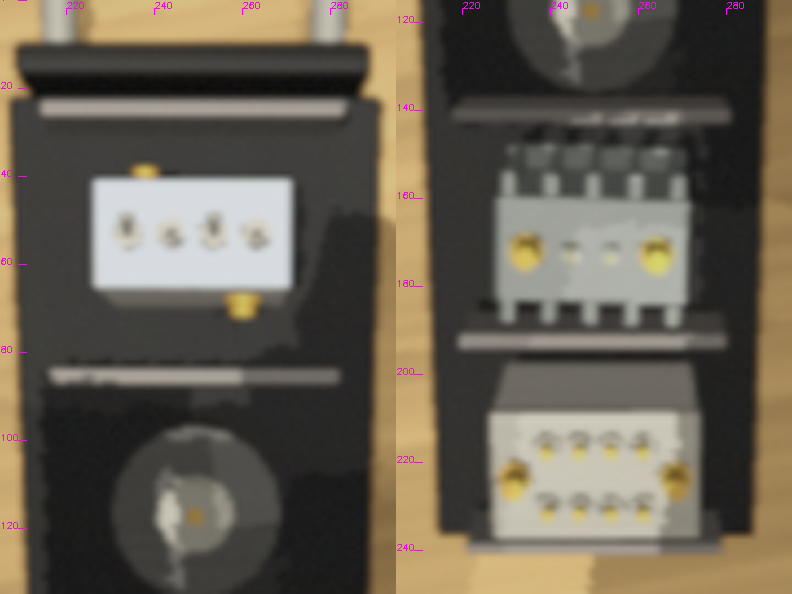

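Run:
```python
from h import *
d=dict(np.load("pics/w4.npz"))
A=lambda l:np.array(l)/4.4+[205,0]; B=lambda l:(np.array(l)-[396,0])/4.4+[205,115]
uv=np.vstack([A([[40,108],[346,107],[50,377],[341,377]]),B([[452,116],[731,116],[458,341],[727,341],[469,547],[720,547]])])
L=np.array([[x,y,34] for x in(128,64,0,-64,-128) for y in(38,-38)])/1e3
q,r=fit([(d,uv,L)],[.535,-.179,-.187]);print(q.round(4),r.round(1).tolist())
c,s=np.cos(q[2]),np.sin(q[2])
for n,p,z in(("att",A([[92,180],[292,180],[292,289],[92,288]]),.066),("load",A([[196,512]]),.064),("loadc",A([[195,516]]),.076),("amp",B([[497,198],[690,206],[689,306],[496,302]]),.058),("filt",B([[488,412],[701,412],[699,537],[494,537]]),.056)):
    P=ray(d,p,z);m=P.mean(0)[:2]-q[:2];print(n,np.round(1e3*np.array([c*m[0]+s*m[1],-s*m[0]+c*m[1]]),1),end=" ")
    if len(P)>1:
        e=P[0]-P[1]+P[3]-P[2];print("yaw",round(np.arctan2(-e[0],e[1])-q[2],3))
    else:print()
```

```text
[ 0.534  -0.1808 -0.1875] [[0.1, -0.1], [-0.1, 0.2], [-0.3, -0.2], [-0.1, -0.2], [0.1, -0.1], [0.1, -0.1], [0.3, -0.1], [-0.0, -0.0], [-0.8, 0.3], [0.6, 0.4]]
att [95.  -0.3] yaw -0.002
load [31.2 -0.9] 
loadc [31.  -0.9] 
amp [-33.   -0.7] yaw -0.031
filt [-96.1  -1. ] yaw 0.001
```

View pics/s4.png

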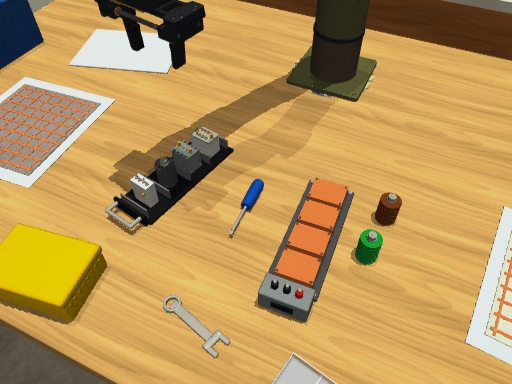

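All four devices are in the rack in the right order, upright, within about 1 mm of their bay middles and square to about 2° or better. The station is empty and the look-alikes are untouched. Handing in.

```bash
python3 -c "
from station import env
print(env.job_done())"
```

```text
the job is handed in; nothing more can be done
None
```

The job is handed in: from the handle the rack holds attenuator, load, amplifier and filter, each upright and within about 1 mm of its bay's middle, the amplifier perhaps 2° off square; robot time was about 32 s.

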